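Swap two bottles in the bench tray by sliding

TASK

In the white tray beside the balance, make the bottle and the small vial change places by sliding them along the tray floor, so that each ends up standing inside the ring mark where the other one stood (the third ring is spare, for parking). Their caps are loose, so keep them upright and do not lift them off the tray floor, and leave the stopper in the tray and everything else on the bench where it is.

Things in the scene. Friction and masses are not known exactly. Their poses are not given: they have to be found in the camera images.
- tray: shallow white tray fixed to the worktop, 220 mm along its x by 170 mm along its y, walls 4 mm thick, wall tops 11 mm above the worktop; its floor is 4 mm above the worktop and flat. A 16 mm lip sticks out at each x end. Origin: centre of its underside; z up; its x points roughly away from the robot and y roughly to the left, turned by up to 0.2 rad.
- ring_far (a point): centre, on the tray floor, of the far ring mark (a flat printed dark line, 64 mm inner and 68 mm outer diameter). At (50, 34) mm in the tray frame. The bottle or the vial stands here at the start, up to 4 mm off centre.
- ring_near (a point): centre of the near ring mark, same size, at (-50, 34) mm in the tray frame. The other of the two stands here at the start, up to 4 mm off centre.
- ring_spare (a point): centre of the spare ring mark, same size, at (0, -40) mm in the tray frame; empty.
- bottle: the larger one: closed round screw-cap bottle, body 40 mm diameter, 71 mm high in all (straight side up to about 50 mm, then the shoulder and a 27 mm wide cap), about 0.07 kg. Origin: centre of its underside, z up. Loose on the tray floor. It slides with dry friction and stops when no longer pushed.
- vial: the smaller one: closed round screw-cap vial, body 28 mm diameter, 51 mm high in all (straight side up to about 36 mm, cap 19 mm wide), about 0.03 kg. Origin: centre of its underside, z up. Loose on the tray floor, slides like the bottle; push it in its lower half, or it may tip over.
- stopper: rubber stopper, 23 mm wide, 22 mm high, standing loose in the far right corner of the tray, near (84, -62) mm in the tray frame. Leave it where it is. Origin: centre of its underside.
- timer: bench timer, 62x62x18 mm, flat on the worktop. A bystander; leave it where it is. Origin: centre of its underside.
- marker: felt marker, 137 mm long, lying on the worktop. A bystander; leave it where it is. Origin: centre of its underside.
- dish: small glass dish, 60 mm wide, 15 mm high, on the worktop. A bystander; leave it where it is. Origin: centre of its underside.
- tall_bottle: tall brown bottle, 76 mm wide, 152 mm high, on the worktop. A bystander; leave it where it is. Origin: centre of its underside.
- beaker: glass beaker, 72x78 mm, 107 mm high, on the worktop. A bystander; leave it where it is. Origin: centre of its underside.
- tape: roll of tape lying flat, 76 mm wide, 18 mm high. A bystander; leave it where it is. Origin: centre of its underside.
- flask: conical glass flask, 100 mm wide, 166 mm high, on the worktop behind the tray. A bystander; leave it where it is. Origin: centre of its underside.
- balance: analytical balance, fixed, to the right of the tray: low keypad in front (from x = 0.44 m), behind it a glass housing about 0.4 m tall over x 0.56 to 0.81 m, y -0.16 to 0.08 m (world). An obstacle: go round in front of it. Oppopoint, left of the tray, stands a fixed spectrophotometer 0.27 m tall, from x = 0.42 m back and from y = 0.34 m leftwards. Origin: centre of its underside.

How it is judged:
At the end, for the whole second after the job is handed in: The bottle and the vial have changed places: each stands upright and at rest on the tray floor inside the ring where the other one stood, not outside its line (bottle within 14 mm of the ring's centre, vial within 20 mm) (((horizontal distance between bottle and ring_far below 0.014 m and horizontal distance between vial and ring_near below 0.02 m) or (horizontal distance between bottle and ring_near below 0.014 m and horizontal distance between vial and ring_far below 0.02 m)) and distance of each of bottle, vial from where it was at the start of the episode above 0.06 m and angle between each of bottle, vial's own z axis and vertical below 0.1 rad and z of each of bottle, vial in the frame of tray below 0.008 m and linear speed of each of bottle, vial below 0.02 m/s); the robot touches nothing.
It fails at once if the bottle or the vial is lifted more than 12 mm off the tray floor (z of any of bottle, vial in the frame of tray above 0.016 m).
It fails at once if the bottle or the vial is tipped by more than 0.4 rad (angle between any of bottle, vial's own z axis and vertical above 0.4 rad).
It fails at once if the stopper is moved by more than 15 mm (distance of stopper from where it was at the start of the episode above 0.015 m).
It fails at once if another thing on the bench is moved by more than 20 mm (distance of any of timer, marker, dish, tall_bottle, beaker, tape, flask from where it was at the start of the episode above 0.02 m).
It also fails if it takes over 64 s, if anything falls off the work surface, if the arm or the gripper's body presses on something with over 40 N, if the wrist force passes 120 N, or if a joint passes its speed limit or range.

ROBOT

A 6-joint arm with a two-finger parallel gripper is mounted at the origin on a cart in front of the work surface, level with it; the furniture and walls round the work are solid. World frame = base frame: x ahead of the robot, y to its left, z up, the work surface at z = 0. Lengths are in m, angles in rad, forces in N, time in s.
With the tool pointing down it reaches from about 0.35 to 0.975 m from the base axis. Payload 4.9 kg.
Tool frame: the origin (TCP) lies midway between the tips of the shut fingers; the grasp point (between the pads) lies 19 mm behind it (ctrl.tcp_to_grasp is the distance from the TCP to the grasp point, in m); z points along the fingers, y is the line along which they close (so a half turn about z gives the same grasp; the last joint's range is limited). The gripper opens to 85 mm and grips with 20 to 120 N. Pads are 22 mm wide; open, the fingers measure 114 mm over their backs; the gripper's body (76 mm by 85 mm) begins 54 mm behind the grasp point. The pads swing forward as they close: fully open they stand 13 mm farther back than shut.
Start: joints at [-1.323, 0.053, 1.613, -0, 1.476, -0.119], TCP at [0.224, -0.583, 0.231] pointing down, gripper open.
Joint ranges: [-3.01, 3.01], [-1.01, 2.22], [0.06, 2.58], [-1.02, 4.17], [0.09, 2.62], [-3.14, 3.14]. Speed limits (rad/s): [2.57, 2.57, 3.14, 3.14, 3.14, 3.14].

INTERFACE

Orientations are given as a rotation vector (axis times angle).
In Python, from station import ctrl, get_image, camera_params, get_obs gives the robot as it stands (ctrl), with the cameras as plain functions and the readings as plain functions.
- The arm moves only by the tool advance, called after "Call:" as a command line: name --argument value ..., lists and objects as JSON in quotes. Schema: {"type":"object","properties":{"steps":{"type":"array","items":{"type":"object","properties":{"finger_gap":{"type":"number"},"sx":{"type":"number"},"sy":{"type":"number"},"sz":{"type":"number"},"rx":{"type":"number"},"ry":{"type":"number"},"rz":{"type":"number"}},"additionalProperties":false,"required":["finger_gap"]},"minItems":1,"maxItems":20},"grip_force":{"type":"number"},"only":{"type":"string"},"quiet":{"type":"boolean"},"lines":{"type":"string"}},"required":["steps"],"additionalProperties":false}. steps is a list of rows, 1 to 20 of them, each an object with the fields finger_gap (the finger opening in m), sx, sy, sz (the shift in a scale on which 1.0 is 75 cm), rx, ry, rz (a rotation vector in a scale on which 1.0 is pi rad); a field left out counts as zero (the opening has to be given); each row is the pose to reach, as a shift and turn from the pose commanded when the call began, along the tool's axes at that moment; what a row does not reach only later rows make up. A row lasts 1/12 s, in which the tool goes at most 0.0417 m and 0.125 rad, less where a joint would pass 70% of its speed; a pose out of reach is approached as far as the arm can. The fingers move at their own pace and stop on an object; grip_force is the grip in N (left out, the last holds). Time passes only in rows, so rows that do not move let the fingers close. The tool returns the time, the measured TCP pose, the force, the opening and the grip force at its end. only (a regular expression) keeps the lines of the reply that match it, lines (a string "A,B") keeps lines A to B, and quiet returns only ok. Input that does not fit is refused with a message, and nothing moves.
- get_obs(): the state, without advancing time (a new reading comes with each control period).
- get_image(name): name is "side" or "top"; returns the picture (420x560x3 uint8, red, green, blue); there is no depth.
- camera_params(name): a dict with "fx", "fy", "cx", "cy" (pixels), "T" (4x4, takes a point from camera to world coordinates). Camera axes: x right, y down, z forward; pixel columns grow to the right and rows downward; lengths in m; the calibration is good to about 2 mm. A picture is of the moment at which its call begins. camera_params takes no time and is no camera call.
- ctrl.finish_job(): hands the job in; it is judged then, once.
The state is a dict: "t": time; "q": joint angles; "dq": joint speeds; "effort": joint torques, N m; "tool_pos": TCP position; "tool_rot": TCP orientation; "contact_force": force on the tool from outside, world axes, zero at the start; "wrist_torque": the same for the moment, N m; "opening": finger opening in m; "grip_force": force on a finger pad.
Only numpy, scipy, OpenCV 4.12 (cv2) and the standard library are available. Lean on these libraries where they do the work, as an engineer would, in place of code of your own. Each camera call takes 0.05 s, during which the arm holds its last target. There are 200 camera calls.

## Working session

There is one attempt and no reset: what is moved stays moved. The work goes in short steps, Python scripts to look and compute and a tool call to move; the robot and the scene stay as the last step left them, time stands still between calls to the robot, and variables do not carry over. Pictures are saved under pics/ and viewed, at most 10 in all, crops included, and the job is handed in when it is done.

```bash
ls; mkdir -p pics; python3 - <<'E'
from station import ctrl, get_image, camera_params, get_obs
import cv2,numpy as np
for n in("top","side"):
    im=get_image(n);cv2.imwrite(f"pics/{n}0.png",im[:,:,::-1]);p=camera_params(n);print(n,p)
o=get_obs();print(o["tool_pos"],o["tool_rot"],o["opening"],o["t"])
E
```

```text
pics
station.py
top {'fx': 455.26177374850283, 'fy': 455.26177374850283, 'cx': 280.086813423122, 'cy': 209.69550769448543, 'T': array([[ 1.60029623e-03, -9.87512154e-01,  1.57534707e-01,
         3.56743467e-01],
       [-9.99979224e-01, -5.96597205e-04,  6.41836973e-03,
         5.20938753e-02],
       [-6.24423335e-03, -1.57541705e-01, -9.87492593e-01,
         1.47486905e+00],
       [ 0.00000000e+00,  0.00000000e+00,  0.00000000e+00,
         1.00000000e+00]])}
side {'fx': 439.3503353442577, 'fy': 439.3503353442577, 'cx': 278.763292611943, 'cy': 209.36986963009335, 'T': array([[-0.7124717 , -0.56852386,  0.41129636,  0.10455985],
       [-0.70158376,  0.56644682, -0.43234041,  0.57513842],
       [ 0.01281833, -0.59658916, -0.80244443,  0.99920893],
       [ 0.        ,  0.        ,  0.        ,  1.        ]])}
[ 0.22401338 -0.58286596  0.23017102] [-3.08705248e+00 -5.72645793e-01  1.28305827e-04] 0.08545737727000291 0.1
```

View pics/top0.png

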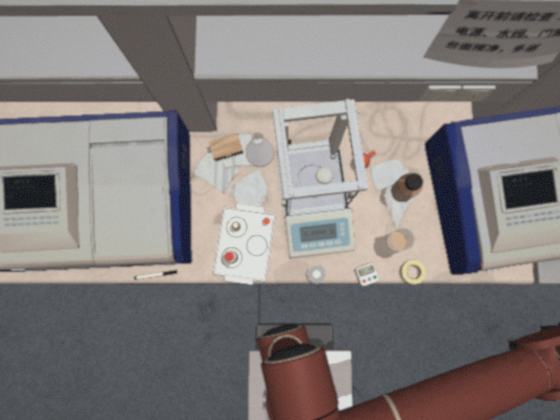

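View pics/side0.png

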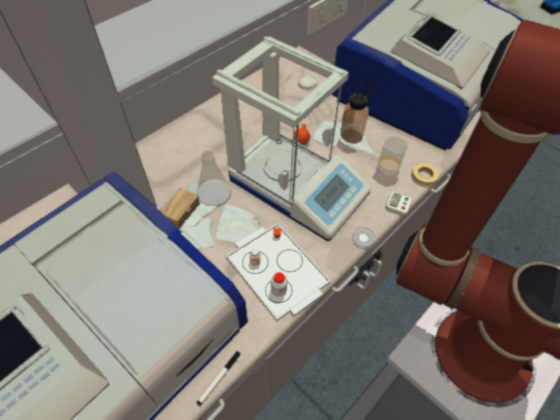

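The top picture shows the tray at about (245,243), with the bottle (red cap) in the near ring at (231,258), the vial in the far ring at (236,227), the spare ring at (257,245) and the stopper at (266,221). Next I'll enlarge both views.

```bash
python3 - <<'E'
import cv2,numpy as np
a=cv2.imread("pics/top0.png")[195:290,205:285]; b=cv2.imread("pics/side0.png")[215:325,220:335]
a=cv2.resize(a,None,fx=5,fy=5,interpolation=cv2.INTER_CUBIC);b=cv2.resize(b,None,fx=3.4,fy=3.4,interpolation=cv2.INTER_CUBIC)
h=max(a.shape[0],b.shape[0]);c=np.zeros((h,a.shape[1]+b.shape[1],3),np.uint8);c[:a.shape[0],:a.shape[1]]=a;c[:b.shape[0],a.shape[1]:]=b
print(c.shape);cv2.imwrite("pics/crop0.png",c)
E
```

```text
(475, 791, 3)
```

View pics/crop0.png

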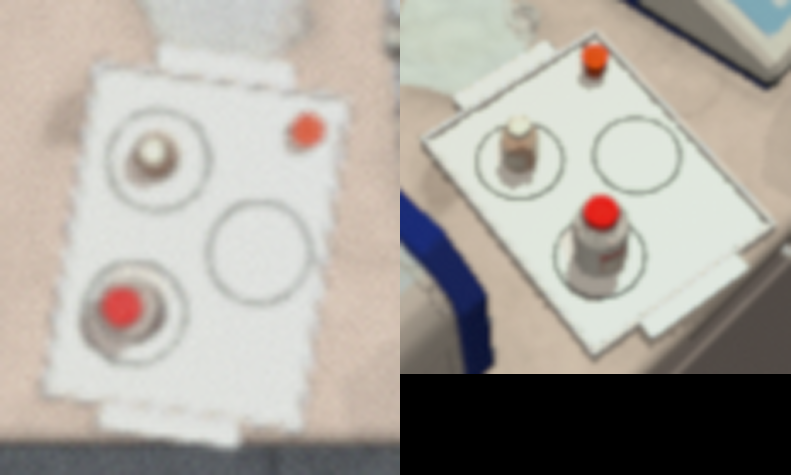

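The crop shows all three rings clearly. In crop pixels the top view has far (159,160), near (134,312) and spare (259,252), with the bottle cap at (122,307) and the vial cap at (152,152). The side view has rings at (520,161), (600,257) and (637,155).

```bash
cat > h.py <<'E'
from station import ctrl, get_image, camera_params, get_obs
import numpy as np
from scipy.spatial.transform import Rotation as R
def ray(n,u,v,z):
    p=camera_params(n);T=p["T"];d=T[:3,:3]@[(u-p["cx"])/p["fx"],(v-p["cy"])/p["fy"],1]
    return (T[:3,3]+d*(z-T[2,3])/d[2])[:2]
def fit(P,Q): # tray->world 2d
    P=np.array(P);Q=np.array(Q);p=P-P.mean(0);q=Q-Q.mean(0)
    a=np.arctan2((p[:,0]*q[:,1]-p[:,1]*q[:,0]).sum(),(p*q).sum());c,s=np.cos(a),np.sin(a)
    M=np.array([[c,-s],[s,c]]);return a,M,Q.mean(0)-M@P.mean(0)
rings=np.array([[.05,.034],[-.05,.034],[0,-.04]])
E
python3 - <<'E'
from h import *
np.set_printoptions(precision=4,suppress=True)
t=lambda x,y:(205+(x+.5)/5-.5,195+(y+.5)/5-.5)
s=lambda x,y:(220+(x-400+.5)/3.4-.5,215+(y+.5)/3.4-.5)
for n,f,pts,ob in(("top",t,[(159,160),(134,312),(259,252)],[(122,307),(152,152),(307,130)]),("side",s,[(520,161),(600,257),(637,155)],[(601,206),(520,122),(595,52)])):
    Q=np.array([ray(n,*f(*p),.004) for p in pts]);a,M,o=fit(rings,Q)
    print(n,a,o,"\n",Q,"\nres mm",1e3*(rings@M.T+o-Q))
    for p,z in zip(ob,(.075,.055,.026)):
        w=ray(n,*f(*p),z);print("obj",w,"tray",M.T@(w-o))
o=get_obs();print(R.from_rotvec(o["tool_rot"]).as_matrix())
E
```

```text
top -0.14478638530259155 [0.4814 0.1774] 
 [[0.5356 0.2037]
 [0.437  0.2182]
 [0.4758 0.138 ]] 
res mm [[ 0.2369  0.1165]
 [-0.1462  0.0805]
 [-0.0907 -0.197 ]]
obj [0.4362 0.2176] tray [-0.0506  0.0332]
obj [0.5345 0.203 ] tray [0.0488 0.0329]
obj [0.5524 0.1067] tray [ 0.0804 -0.0598]
side -0.13647475843069906 [0.4848 0.1768] 
 [[0.539  0.2037]
 [0.4396 0.2177]
 [0.4796 0.1369]] 
res mm [[-0.0624  0.0462]
 [ 0.2854 -0.4044]
 [-0.223   0.3582]]
obj [0.4424 0.2151] tray [-0.0472  0.0322]
obj [0.5406 0.2001] tray [0.0521 0.0306]
obj [0.5587 0.1028] tray [ 0.0833 -0.0633]
[[ 0.9335  0.3587 -0.0004]
 [ 0.3587 -0.9335  0.0018]
 [ 0.0003 -0.0019 -1.    ]]
```

The two cameras agree to within about 3 mm, so I'll use their means. The tray centre is (0.483, 0.177) with yaw -0.141, the vial is at (0.538, 0.2015) and the bottle at (0.439, 0.216). The plan is to grip the vial lightly and drag it to the spare ring, drag the bottle to the far ring, then drag the vial to the near ring. First I'll move above the vial.

Units first: shifts go in shares of 75 cm and turns go in shares of pi rad. So -0.62 m is -0.8267, 0.574 m is 0.7653, 0.508 rad is 0.1617.

Call:
advance --steps '[{"finger_gap":0.06, "sx":0.1867, "sy":-0.2, "rz":0.0382}, {"finger_gap":0.06, "sx":0.1867, "sy":-0.2, "rz":0.0382}, {"finger_gap":0.06, "sx":0.1867, "sy":-0.2, "rz":0.0382}, {"finger_gap":0.06, "sx":0.1867, "sy":-0.2, "rz":0.0382}, {"finger_gap":0.06, "sx":0.1867, "sy":-0.2, "rz":0.0382}, {"finger_gap":0.06, "sx":0.3733, "sy":-0.4, "rz":0.0796}, {"finger_gap":0.06, "sx":0.3733, "sy":-0.4, "rz":0.0796}, {"finger_gap":0.06, "sx":0.3733, "sy":-0.4, "rz":0.0796}, {"finger_gap":0.06, "sx":0.3733, "sy":-0.4, "rz":0.0796}, {"finger_gap":0.06, "sx":0.3733, "sy":-0.4, "rz":0.0796}, {"finger_gap":0.06, "sx":0.7653, "sy":-0.8267, "rz":0.1617}, {"finger_gap":0.06, "sx":0.7653, "sy":-0.8267, "rz":0.1617}, {"finger_gap":0.06, "sx":0.7653, "sy":-0.8267, "rz":0.1617}, {"finger_gap":0.06, "sx":0.7653, "sy":-0.8267, "rz":0.1617}, {"finger_gap":0.06, "sx":0.7653, "sy":-0.8267, "rz":0.1617}, {"finger_gap":0.06, "sx":0.7653, "sy":-0.8267, "rz":0.1617}, {"finger_gap":0.06, "sx":0.7653, "sy":-0.8267, "rz":0.1617}, {"finger_gap":0.06, "sx":0.7653, "sy":-0.8267, "rz":0.1617}, {"finger_gap":0.06, "sx":0.7653, "sy":-0.8267, "rz":0.1617}, {"finger_gap":0.06, "sx":0.7653, "sy":-0.8267, "rz":0.1617}]' --grip_force 20

```text
t: 1.77
tool_pos: [0.5257, 0.1733, 0.2308]
tool_rot: [3.134, -0.221, -0.001]
contact_force: [0.7, -1.0, 0.4]
opening: 0.0601
grip_force: 0.0
```

```bash
cat >> h.py <<'E'
a=-.141;M=np.array([[np.cos(a),-np.sin(a)],[np.sin(a),np.cos(a)]]);O=np.array([.4831,.1771])
def go(w,z):  # shift in tool axes to world xy,z; yaw error to tray
    o=get_obs();m=R.from_rotvec(o["tool_rot"]).as_matrix()
    print("d",np.round(m.T@(np.r_[w,z]-o["tool_pos"]),4),"rot",np.round((R.from_matrix(m.T)*R.from_matrix(np.array([[M[0,0],-M[0,1],0],[M[1,0],-M[1,1],0],[0,0,-1]]))).as_rotvec(),3))
def ring(w): return M@w+O
E
python3 -c "
from h import *
go([.5376,.2015],.10)"
```

```text
d [ 0.0078 -0.0296  0.1308] rot [0. 0. 0.]
```

Converted, 0.13 m is 0.1733, 0.09 m is 0.12.

Call:
advance --steps '[{"finger_gap":0.06, "sx":0.0093, "sy":-0.0373, "sz":0.04}, {"finger_gap":0.06, "sx":0.0093, "sy":-0.0373, "sz":0.08}, {"finger_gap":0.06, "sx":0.0093, "sy":-0.0373, "sz":0.12}, {"finger_gap":0.06, "sx":0.0093, "sy":-0.0373, "sz":0.1733}, {"finger_gap":0.06, "sx":0.0093, "sy":-0.0373, "sz":0.1733}, {"finger_gap":0.06, "sx":0.0093, "sy":-0.0373, "sz":0.1733}]' --grip_force 20

```text
t: 2.27
tool_pos: [0.5342, 0.1973, 0.0985]
tool_rot: [3.132, -0.221, -0.01]
contact_force: [0.5, -0.1, 0.9]
opening: 0.0601
grip_force: 0.0
```

```bash
python3 - <<'E'
from h import *
import cv2
go([.5376,.2015],.01)
t=get_image("top")[195:285,205:285,::-1];s=get_image("side")[205:325,220:335,::-1]
c=np.zeros((450,790,3),np.uint8);c[:,:400]=cv2.resize(t,(400,450),interpolation=2);c[:407,400:]=cv2.resize(s,(390,407),interpolation=2)
cv2.imwrite("pics/c1.png",c)
E
```

```text
d [ 0.0034 -0.0049  0.0884] rot [ 0.002  0.007 -0.   ]
```

View pics/c1.png

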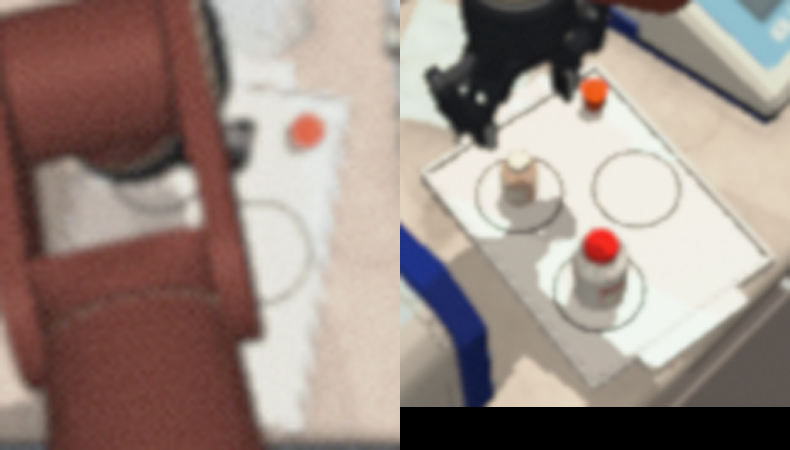

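The side view shows the open fingers straddling above the vial: tips near crop (487,140) and (570,95), vial cap at (520,158), bottle untouched. I'll check the tip midpoint against the TCP.

```bash
python3 -c "
from h import *
print(ray('side',257.4,239.1,.105),get_obs()['tool_pos']);go([.5376,.2015],.010)"
```

```text
[0.53655658 0.19357886] [0.53784548 0.19796287 0.10351054]
d [-0.001  -0.0034  0.0935] rot [-0.001 -0.003 -0.   ]
```

Converted, 0.088 m is 0.1173, -0.004 m is -0.0053.

Call:
advance --steps '[{"finger_gap":0.06, "sy":-0.0053, "sz":0.0267}, {"finger_gap":0.06, "sy":-0.0053, "sz":0.0533}, {"finger_gap":0.06, "sy":-0.0053, "sz":0.08}, {"finger_gap":0.06, "sy":-0.0053, "sz":0.1}, {"finger_gap":0.06, "sy":-0.0053, "sz":0.1133}, {"finger_gap":0.06, "sy":-0.0053, "sz":0.1173}, {"finger_gap":0.06, "sy":-0.0053, "sz":0.1173}, {"finger_gap":0.06, "sy":-0.0053, "sz":0.1173}, {"finger_gap":0.06, "sy":-0.0053, "sz":0.1173}]' --grip_force 20

```text
t: 3.12
tool_pos: [0.5386, 0.2021, 0.0153]
tool_rot: [-3.133, 0.222, -0.005]
contact_force: [-0.4, -0.0, -0.7]
opening: 0.0603
grip_force: 0.0
```

```bash
python3 -c "
from h import *
go([.5376,.202],.010)"
```

```text
d [-0.001   0.0002  0.0052] rot [-0.001 -0.003 -0.   ]
```

Converted, 0.004 m is 0.0053.

Call:
advance --steps '[{"finger_gap":0.06, "sz":0.0053}, {"finger_gap":0.05, "sz":0.0053}, {"finger_gap":0.04, "sz":0.0053}, {"finger_gap":0.035, "sz":0.0053}, {"finger_gap":0.03, "sz":0.0053}, {"finger_gap":0.024, "sz":0.0053}, {"finger_gap":0.024, "sz":0.0053}, {"finger_gap":0.024, "sz":0.0053}, {"finger_gap":0.024, "sz":0.0053}]' --grip_force 20

```text
t: 3.87
tool_pos: [0.5374, 0.2018, 0.0095]
tool_rot: [-3.134, 0.222, -0.001]
contact_force: [0.2, 0.8, 1.3]
opening: 0.0268
grip_force: 20.4
```

```bash
python3 - <<'E'
from h import *
import cv2
go(ring([0,-.04]),.010)
s=get_image("side")[205:325,220:335,::-1]
cv2.imwrite("pics/c2.png",cv2.resize(s,None,fx=4,fy=4,interpolation=2))
E
```

```text
d [-0.0503  0.0721 -0.0005] rot [-0. -0. -0.]
```

View pics/c2.png

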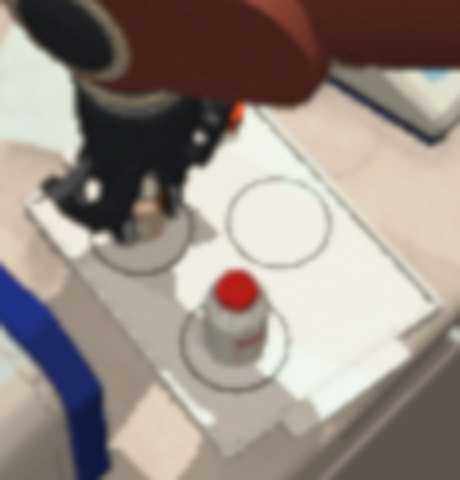

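The picture shows the vial gripped at (150,210), upright, with the bottle untouched. Next I'll drag it to the spare ring.

Converted, 0.072 m is 0.096, -0.05 m is -0.0667.

Call:
advance --steps '[{"finger_gap":0.024, "sx":-0.004, "sy":0.0053}, {"finger_gap":0.024, "sx":-0.0107, "sy":0.0147}, {"finger_gap":0.024, "sx":-0.02, "sy":0.028}, {"finger_gap":0.024, "sx":-0.0293, "sy":0.0427}, {"finger_gap":0.024, "sx":-0.0387, "sy":0.056}, {"finger_gap":0.024, "sx":-0.048, "sy":0.0693}, {"finger_gap":0.024, "sx":-0.056, "sy":0.0813}, {"finger_gap":0.024, "sx":-0.0627, "sy":0.0907}, {"finger_gap":0.024, "sx":-0.0667, "sy":0.096}, {"finger_gap":0.024, "sx":-0.0667, "sy":0.096}, {"finger_gap":0.024, "sx":-0.0667, "sy":0.096}, {"finger_gap":0.03, "sx":-0.0667, "sy":0.096}, {"finger_gap":0.04, "sx":-0.0667, "sy":0.096}, {"finger_gap":0.06, "sx":-0.0667, "sy":0.096}, {"finger_gap":0.06, "sx":-0.0667, "sy":0.096}]' --grip_force 20

```text
t: 5.17
tool_pos: [0.4774, 0.1377, 0.0089]
tool_rot: [-3.134, 0.221, 0.001]
contact_force: [-0.1, 0.5, 0.2]
opening: 0.0602
grip_force: 0.0
```

```bash
python3 -c "
from h import *
go(ring([0,-.04]),.010)"
```

```text
d [ 0.0002  0.0002 -0.0011] rot [0.    0.001 0.   ]
```

Converted, -0.11 m is -0.1467, -0.085 m is -0.1133.

Call:
advance --steps '[{"finger_gap":0.06, "sz":-0.0267}, {"finger_gap":0.06, "sz":-0.0667}, {"finger_gap":0.06, "sz":-0.1133}, {"finger_gap":0.06, "sz":-0.1467}, {"finger_gap":0.075, "sz":-0.1467}, {"finger_gap":0.075, "sx":-0.0267, "sy":-0.04, "sz":-0.1467}, {"finger_gap":0.075, "sx":-0.0533, "sy":-0.0733, "sz":-0.1467}, {"finger_gap":0.075, "sx":-0.0653, "sy":-0.096, "sz":-0.1467}, {"finger_gap":0.075, "sx":-0.0653, "sy":-0.096, "sz":-0.1467}, {"finger_gap":0.075, "sx":-0.0653, "sy":-0.096, "sz":-0.1467}, {"finger_gap":0.075, "sx":-0.0653, "sy":-0.096, "sz":-0.1467}]' --grip_force 20

```text
t: 6.08
tool_pos: [0.4391, 0.2153, 0.1187]
tool_rot: [3.133, -0.221, -0.001]
contact_force: [0.8, -0.6, -0.5]
opening: 0.0754
grip_force: 0.0
```

```bash
python3 - <<'E'
from h import *
import cv2
go([.4393,.2164],.014)
s=get_image("side")[205:325,220:335,::-1]
cv2.imwrite("pics/c3.png",cv2.resize(s,None,fx=4,fy=4,interpolation=2))
E
```

```text
d [ 1.000e-04 -1.200e-03  1.047e-01] rot [ 0.001  0.001 -0.   ]
```

View pics/c3.png

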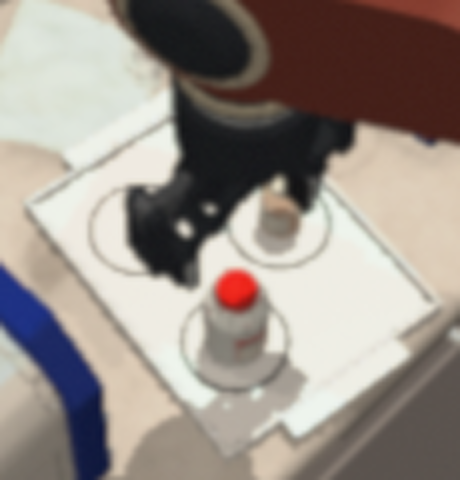

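The vial stands upright in the spare ring at (279,225), and the gripper is centred above the bottle. Next I'll descend and grip.

Converted, 0.104 m is 0.1387, 0.065 m is 0.0867.

Call:
advance --steps '[{"finger_gap":0.065, "sy":-0.0013, "sz":0.0267}, {"finger_gap":0.065, "sy":-0.0013, "sz":0.06}, {"finger_gap":0.065, "sy":-0.0013, "sz":0.0867}, {"finger_gap":0.065, "sy":-0.0013, "sz":0.1067}, {"finger_gap":0.065, "sy":-0.0013, "sz":0.1227}, {"finger_gap":0.065, "sy":-0.0013, "sz":0.1333}, {"finger_gap":0.065, "sy":-0.0013, "sz":0.1387}, {"finger_gap":0.065, "sy":-0.0013, "sz":0.1387}, {"finger_gap":0.065, "sy":-0.0013, "sz":0.1387}, {"finger_gap":0.055, "sy":-0.0013, "sz":0.1387}, {"finger_gap":0.045, "sy":-0.0013, "sz":0.1387}, {"finger_gap":0.036, "sy":-0.0013, "sz":0.1387}, {"finger_gap":0.036, "sy":-0.0013, "sz":0.1387}, {"finger_gap":0.036, "sy":-0.0013, "sz":0.1387}, {"finger_gap":0.036, "sy":-0.0013, "sz":0.1387}]' --grip_force 20

```text
t: 7.38
tool_pos: [0.4401, 0.217, 0.0164]
tool_rot: [-3.133, 0.221, -0.002]
contact_force: [-1.1, -0.1, 6.0]
opening: 0.0394
grip_force: 21.0
```

```bash
python3 -c "
from h import *
go(ring([.05,.034]),.014)"
```

```text
d [ 0.0982 -0.0006  0.0025] rot [-0.001 -0.002 -0.   ]
```

Converted, 0.098 m is 0.1307, 0.095 m is 0.1267.

Call:
advance --steps '[{"finger_gap":0.036, "sx":0.004}, {"finger_gap":0.036, "sx":0.0133}, {"finger_gap":0.036, "sx":0.024}, {"finger_gap":0.036, "sx":0.036}, {"finger_gap":0.036, "sx":0.048}, {"finger_gap":0.036, "sx":0.06}, {"finger_gap":0.036, "sx":0.072}, {"finger_gap":0.036, "sx":0.084}, {"finger_gap":0.036, "sx":0.096}, {"finger_gap":0.036, "sx":0.108}, {"finger_gap":0.036, "sx":0.1187}, {"finger_gap":0.036, "sx":0.1267}, {"finger_gap":0.036, "sx":0.1307}, {"finger_gap":0.036, "sx":0.1307}, {"finger_gap":0.036, "sx":0.1307}, {"finger_gap":0.042, "sx":0.1307}, {"finger_gap":0.05, "sx":0.1307}, {"finger_gap":0.065, "sx":0.1307}, {"finger_gap":0.065, "sx":0.1307}]' --grip_force 20

```text
t: 8.97
tool_pos: [0.5359, 0.2028, 0.0148]
tool_rot: [3.134, -0.222, -0.001]
contact_force: [-0.2, -0.6, -0.3]
opening: 0.0649
grip_force: 0.0
```

```bash
python3 -c "
from h import *
go(ring([.05,.034]),.014)"
```

```text
d [ 0.0013 -0.0012  0.0008] rot [ 0.     0.001 -0.   ]
```

Next I'll lift off and return over the vial at the spare ring.

Converted, -0.11 m is -0.1467, -0.085 m is -0.1133.

Call:
advance --steps '[{"finger_gap":0.065, "sz":-0.0267}, {"finger_gap":0.065, "sz":-0.0667}, {"finger_gap":0.065, "sz":-0.1133}, {"finger_gap":0.065, "sz":-0.1467}, {"finger_gap":0.06, "sz":-0.1467}, {"finger_gap":0.06, "sx":-0.02, "sy":0.0293, "sz":-0.1467}, {"finger_gap":0.06, "sx":-0.0467, "sy":0.0693, "sz":-0.1467}, {"finger_gap":0.06, "sx":-0.0653, "sy":0.0973, "sz":-0.1467}, {"finger_gap":0.06, "sx":-0.0653, "sy":0.0973, "sz":-0.1467}, {"finger_gap":0.06, "sx":-0.0653, "sy":0.0973, "sz":-0.1467}, {"finger_gap":0.06, "sx":-0.0653, "sy":0.0973, "sz":-0.1467}]' --grip_force 20

```text
t: 9.88
tool_pos: [0.4777, 0.1376, 0.1251]
tool_rot: [-3.133, 0.222, -0.0]
contact_force: [0.6, -0.4, 0.6]
opening: 0.0602
grip_force: 0.0
```

```bash
python3 - <<'E'
from h import *
import cv2
go([.4775,.1377],.010)
s=get_image("side")[205:325,220:335,::-1]
cv2.imwrite("pics/c4.png",cv2.resize(s,None,fx=4,fy=4,interpolation=2))
E
```

```text
d [-0.0002 -0.      0.1151] rot [-0.    -0.    -0.001]
```

View pics/c4.png

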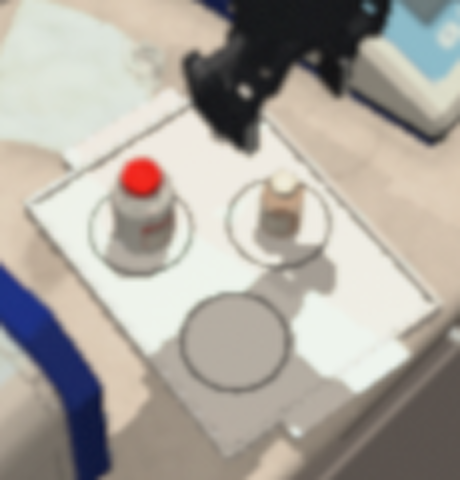

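The bottle stands upright inside the far ring at (142,230), and the vial is in the spare ring at (281,220). Now the vial goes to the near ring.

Converted, 0.115 m is 0.1533, 0.112 m is 0.1493.

Call:
advance --steps '[{"finger_gap":0.06, "sz":0.0267}, {"finger_gap":0.06, "sz":0.06}, {"finger_gap":0.06, "sz":0.0933}, {"finger_gap":0.06, "sz":0.12}, {"finger_gap":0.06, "sz":0.14}, {"finger_gap":0.06, "sz":0.1493}, {"finger_gap":0.06, "sz":0.1533}, {"finger_gap":0.06, "sz":0.1533}, {"finger_gap":0.06, "sz":0.1533}, {"finger_gap":0.045, "sz":0.1533}, {"finger_gap":0.035, "sz":0.1533}, {"finger_gap":0.024, "sz":0.1533}, {"finger_gap":0.024, "sz":0.1533}, {"finger_gap":0.024, "sz":0.1533}, {"finger_gap":0.024, "sz":0.1533}]' --grip_force 20

```text
t: 11.18
tool_pos: [0.4784, 0.1376, 0.0114]
tool_rot: [-3.133, 0.222, -0.003]
contact_force: [-1.0, -0.7, 6.7]
opening: 0.0266
grip_force: 20.6
```

```bash
python3 -c "
from h import *
go(ring([-.05,.034]),.010)"
```

```text
d [-0.0509 -0.0737  0.0013] rot [-0.001 -0.002 -0.   ]
```

Converted, -0.074 m is -0.0987, -0.069 m is -0.092.

Call:
advance --steps '[{"finger_gap":0.024, "sx":-0.004, "sy":-0.0053}, {"finger_gap":0.024, "sx":-0.0107, "sy":-0.0147}, {"finger_gap":0.024, "sx":-0.02, "sy":-0.028}, {"finger_gap":0.024, "sx":-0.0293, "sy":-0.0427}, {"finger_gap":0.024, "sx":-0.0387, "sy":-0.056}, {"finger_gap":0.024, "sx":-0.048, "sy":-0.0693}, {"finger_gap":0.024, "sx":-0.056, "sy":-0.0813}, {"finger_gap":0.024, "sx":-0.0627, "sy":-0.092}, {"finger_gap":0.024, "sx":-0.0667, "sy":-0.0987}, {"finger_gap":0.024, "sx":-0.0667, "sy":-0.0987}, {"finger_gap":0.024, "sx":-0.0667, "sy":-0.0987}, {"finger_gap":0.03, "sx":-0.0667, "sy":-0.0987}, {"finger_gap":0.04, "sx":-0.0667, "sy":-0.0987}, {"finger_gap":0.06, "sx":-0.0667, "sy":-0.0987}, {"finger_gap":0.06, "sx":-0.0667, "sy":-0.0987}]' --grip_force 20

```text
t: 12.43
tool_pos: [0.4375, 0.2177, 0.0095]
tool_rot: [3.133, -0.221, -0.002]
contact_force: [-0.8, 0.4, 0.2]
opening: 0.06
grip_force: 0.0
```

Call:
advance --steps '[{"finger_gap":0.06, "sz":-0.0267}, {"finger_gap":0.06, "sz":-0.0667}, {"finger_gap":0.06, "sz":-0.1133}, {"finger_gap":0.06, "sz":-0.16}, {"finger_gap":0.06, "sz":-0.2}, {"finger_gap":0.06, "sx":-0.04, "sy":0.0267, "sz":-0.2133}, {"finger_gap":0.06, "sx":-0.08, "sy":0.0667, "sz":-0.2133}, {"finger_gap":0.06, "sx":-0.08, "sy":0.12, "sz":-0.2133}, {"finger_gap":0.06, "sx":-0.08, "sy":0.1733, "sz":-0.2133}, {"finger_gap":0.06, "sx":-0.08, "sy":0.2267, "sz":-0.2133}, {"finger_gap":0.06, "sx":-0.08, "sy":0.28, "sz":-0.2133}, {"finger_gap":0.06, "sx":-0.08, "sy":0.3333, "sz":-0.2133}, {"finger_gap":0.06, "sx":-0.08, "sy":0.3867, "sz":-0.2133}, {"finger_gap":0.06, "sx":-0.08, "sy":0.4, "sz":-0.2133}, {"finger_gap":0.06, "sx":-0.08, "sy":0.4, "sz":-0.2133}]'

```text
t: 13.68
tool_pos: [0.3361, -0.0731, 0.17]
tool_rot: [3.133, -0.232, -0.001]
contact_force: [-0.5, 0.9, -0.4]
opening: 0.0602
grip_force: 0.0
```

```bash
python3 - <<'E'
from h import *
import cv2
t=get_image("top")[195:285,205:285,::-1];s=get_image("side")[205:325,220:335,::-1]
c=np.zeros((450,790,3),np.uint8);c[:,:400]=cv2.resize(t,(400,450),interpolation=2);c[:407,400:]=cv2.resize(s,(390,407),interpolation=2)
cv2.imwrite("pics/c5.png",c)
E
```

```text
(no output)
```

View pics/c5.png

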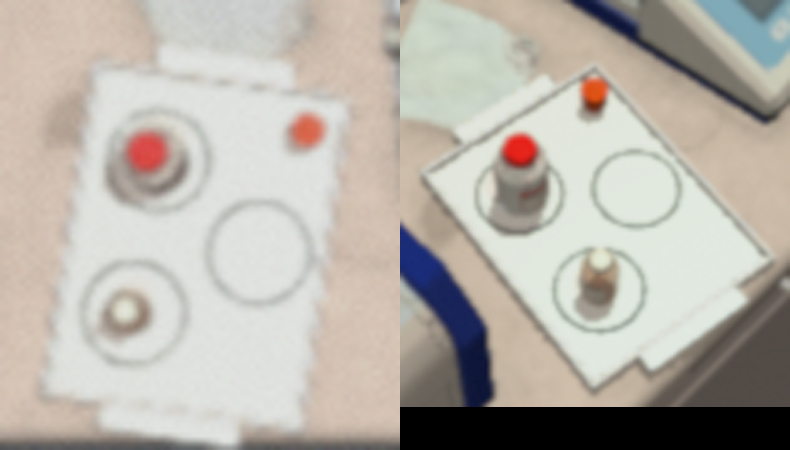

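Both stand upright inside the rings, and the stopper is still at (307,130). Top-view caps are at (148,153) for the bottle and (126,310) for the vial. I'll check their offsets numerically.

```bash
python3 -c "
from h import *
t=lambda x,y:(205+(x+.5)/5-.5,195+(y+.5)/5-.5)
s=lambda x,y:(220+(x-400+.5)/3.391-.5,205+(y+.5)/3.391-.5)
for n,f,l in(('top',t,[((148,153),.075,(159,160)),((126,310),.055,(134,312))]),('side',s,[((520,147),.075,(520,195)),((600,258),.055,(600,291))])):
  for c,z,r in l: print(n,(ray(n,*f(*c),z)-ray(n,*f(*r),.004))*1e3)
print(get_obs()['contact_force'])"
```

```text
top [-4.27157924 -0.42525981]
top [-1.55097052 -0.75847182]
side [-2.12080039 -0.96971171]
side [0.7481211  0.15409169]
[-0.52076844 -0.1736751  -0.02236566]
```

The measured offsets are at most 4.3 mm for the bottle and 1.7 mm for the vial, well inside the limits. I'm handing the job in.

```bash
python3 -c "
from station import ctrl, get_image, camera_params, get_obs
print(ctrl.finish_job())"
```

```text
the job is handed in; nothing more can be done
None
```

I handed the job in at about 14 s of robot time: the bottle now stands upright in the far ring (about 4 mm off centre) and the vial in the near ring (about 2 mm off), both slid along the tray floor; the stopper looks unmoved, and no verdict was returned.

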